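Stack the tapered beakers on the tray

TASK

Get the drinking beakers ready to carry out: put the yellow and the green beaker, in either order, one after the other into the blue beaker that stands on the tray, so that all three stand there as one straight, upright stack. Lower each one gently until it just rests in the beaker below by its own weight and let go; do not drop it in or press it down, or they will jam together. Leave everything else where it is.

Things in the scene. Friction and masses are not known exactly. Their poses are not given: they have to be found in the camera images.
- yellow_beaker_mid (a point): Yellow (mustard) tapered open beaker, 120 mm high, outer diameter 46 mm at the foot, 66 at the top (68 over the lip), wall 4 mm, mouth 57 mm inside, 90 to 180 g. The point is on its axis half-way up, 60 mm above its foot; z runs foot to mouth, yaw is arbitrary. Starts upright and loose on the worktop. Same shape as the other two.
- green_beaker_mid (a point): Green (sage) tapered open beaker, 120 mm high, outer diameter 46 mm at the foot, 66 at the top (68 over the lip), wall 4 mm, mouth 57 mm inside, 90 to 180 g. The point is on its axis half-way up, 60 mm above its foot; z runs foot to mouth, yaw is arbitrary. Starts upright and loose on the worktop. Same shape as the other two.
- blue_beaker_mid (a point): Dark blue tapered open beaker like the others, 120 mm high, outer diameter 46 mm at the foot, 66 at the top (68 over the lip), wall 4 mm, mouth 57 mm inside, 90 to 180 g. The point is on its axis half-way up, 60 mm above its foot; z runs foot to mouth, yaw is arbitrary. Starts upright and loose on the tray. A beaker resting in another by its own weight stands 54 to 55 mm higher than it, centred by the taper; let go 3 mm high or off-centre, it settles.
- tray: Wooden serving tray, 180 x 260 mm, fixed; floor 8 mm thick, lip 22 mm high, a black steel bow handle 45 mm high on each short end. Origin: centre of its underside; x along the short side, y along the long side, z up. The blue beaker stands on its +y half, the jug on its -y half.
- cupboard_handle (a point): Fixed obstacle: foremost point of the bow handle of the wall cupboard above the back of the worktop. The cupboard's door is 30 mm farther back than this point, its underside 25 mm lower, and it spans from 70 mm right of this point to the left wall; keep arm and wrist in front of it.
- jug: Bystander: small steel milk jug standing loose on the tray, 75 x 112 x 84 mm high, origin under it.
- mug: Bystander: white mug with a blue band, loose on the worktop farther back, 80 x 115 x 102 mm high, origin under it.
- honey: Bystander: honey jar with a yellow lid, loose on the worktop farther back, 62 mm diameter, 90 mm high, origin under it.
There are look-alikes about, which are no part of the job. Leave any purple look-alike of the part that bears yellow_beaker_mid alone.

How it is judged:
By the outcome, as a careful person would: the job done as asked, in the order asked, and still so for the second after the job is handed in, with the robot touching nothing.
It also fails if it takes over 58 s, if anything falls off the work surface, if the arm or the gripper's body presses on something with over 40 N, if the wrist force passes 120 N, or if a joint passes its speed limit or range.

ROBOT

A 6-joint arm with a two-finger parallel gripper is mounted at the origin on a cart in front of the work surface, level with it; the furniture and walls round the work are solid. World frame = base frame: x ahead of the robot, y to its left, z up, the work surface at z = 0. Lengths are in m, angles in rad, forces in N, time in s.
With the tool pointing down it reaches from about 0.3 to 0.875 m from the base axis. Payload 6.4 kg.
Tool frame: the origin (TCP) lies where the fingers leave the gripper's body, on its centre line; the fingertips stand 73 mm ahead of it and the grasp point (between the pads) lies 54 mm ahead of it; z points along the fingers, y is the line along which they close (so a half turn about z gives the same grasp; the last joint's range is limited). The gripper opens to 85 mm and grips with 20 to 120 N. Pads are 22 mm wide; open, the fingers measure 114 mm over their backs; the gripper's body (76 mm by 85 mm) begins 54 mm behind the grasp point. The pads swing forward as they close: fully open they stand 13 mm farther back than shut.
Start: joints at [-1.507, 0.181, 1.607, -0, 1.354, -0.206], TCP at [0.153, -0.554, 0.304] pointing down, gripper open.
Joint ranges: [-2.99, 2.99], [-0.89, 2.07], [0.3, 2.58], [-1.14, 4.28], [0, 2.63], [-3.12, 3.12]. Speed limits (rad/s): [2.57, 2.57, 3.01, 3.14, 3.14, 3.14].

INTERFACE

Orientations are given as a unit quaternion [w, x, y, z].
In Python, from bench import ctrl gives the robot as it stands.
- The arm moves only by the tool carry_out, never from a script. Its argument "steps" is one flat list of numbers, 7 for each row, row after row: the shift along the tool's x, y, z in m, then the turn, a rotation vector about the tool's x, y, z in rad, then the opening, from 0 (shut) to 1 (fully open). In form: [dx, dy, dz, wx, wy, wz, claw, dx, dy, dz, wx, wy, wz, claw, ...]. A call has 1 to 20 rows; each row is the pose to reach, as a shift and turn from the pose commanded when the call began, along the tool's axes at that moment; what a row does not reach only later rows make up. A row lasts 1/10 s, in which the tool goes at most 50 mm and 8.59 degrees, less where a joint would pass 70% of its speed; a pose out of reach is approached as far as the arm can. A call with a gripper value outside its range is refused whole. The fingers move at their own pace and stop on an object; the grip force is fixed at half the most. Time passes only in rows, so rows that repeat a pose let the fingers close. It gives the time, the measured TCP pose, the force, the opening and the grip force at its end, in the units of the state.
- ctrl.get_obs(): the state, without advancing time (a new reading comes with each control period).
- ctrl.camera(name): name is "scene" or "top" or "wrist"; returns the picture (480x640x3 uint8, red, green, blue); there is no depth.
- ctrl.camera_params(name): a dict with "vertical_fov" (degrees; the focal length in pixels is half the picture's height over the tangent of half this angle, whatever the lens; pixels are square), "cx", "cy" (the principal point, pixels), "k1" (the pictures are not rectified: a ray, as slopes to the right and down, at radius r is drawn at 1 + k1 r^2 times it, then the intrinsics apply), "cam_to_world" (4x4, takes a point from camera to world coordinates); the wrist camera has in their place "hand_eye" (4x4, takes a point from camera to tool coordinates, whose origin is the TCP and whose axes are the flange's). Camera axes: x right, y down, z forward; pixel columns grow to the right and rows downward; lengths in m; the calibration is good to about 2 mm. A picture is of the moment at which its call begins: read the wrist's pose just before it. camera_params takes no time and is no camera call.
- ctrl.hand_in(): hands the job in; it is judged then, once.
The state is a dict: "time_s": time; "q": joint angles; "dq": joint speeds; "joint_efforts": joint torques, N m; "eef_pos": TCP position; "eef_rot": TCP orientation; "wrist_force": force on the tool from outside, world axes, zero at the start; "torque": the same for the moment, N m; "opening": opening from 0.0 (shut) to 1.0 (fully open); "grasp_force": force on a finger pad.
Only numpy, scipy, OpenCV 4.12 (cv2) and the standard library are available. Lean on these libraries where they do the work, as an engineer would, in place of code of your own. Each camera call takes 0.05 s, during which the arm holds its last target. There are 200 camera calls.

## Working session

There is one attempt and no reset: what is moved stays moved. The work goes in short steps, Python scripts to look and compute and a tool call to move; the robot and the scene stay as the last step left them, time stands still between calls to the robot, and variables do not carry over. Pictures are saved under pics/ and viewed, at most 10 in all, crops included, and the job is handed in when it is done.

Besides the shell and the picture viewer there is one more tool, called after "Call:" as a command line: name --argument value ..., lists and objects as JSON in quotes. carry_out: Moves the arm, as the interface text tells. Its arguments: {"type":"object","properties":{"steps":{"type":"array"}},"required":["steps"]}

```bash
mkdir -p pics; ls; python3 - <<'E'
from bench import ctrl
import cv2, numpy as np
a={}
for n in ("scene","top"):
    im=ctrl.camera(n); cv2.imwrite(f"pics/{n}0.png",im[:,:,::-1]); p=ctrl.camera_params(n); print(n,{k:(np.round(v,4).tolist() if hasattr(v,'__len__') else v) for k,v in p.items()})
p=ctrl.camera_params("wrist");print({k:(np.round(v,4).tolist() if hasattr(v,'__len__') else v) for k,v in p.items()})
print(ctrl.get_obs())
E
```

```text
pics
scene {'vertical_fov': 50.243127199897046, 'cx': 325.32312447239445, 'cy': 226.73249661370343, 'k1': -0.11247687682327505, 'cam_to_world': [[0.5484, -0.7143, 0.4348, 0.1143], [-0.8361, -0.4613, 0.2967, -0.3303], [-0.0114, -0.5263, -0.8502, 1.1674], [0.0, 0.0, 0.0, 1.0]]}
top {'vertical_fov': 44.949599362701505, 'cx': 315.6440893326812, 'cy': 234.0126960243474, 'k1': -0.11567996123097783, 'cam_to_world': [[-0.2453, -0.8721, 0.4233, 0.104], [-0.9694, 0.2181, -0.1124, 0.1276], [0.0057, -0.438, -0.899, 1.2751], [0.0, 0.0, 0.0, 1.0]]}
{'vertical_fov': 67.36599096445104, 'cx': 313.84001694604535, 'cy': 243.73941540334087, 'k1': -0.0682559722251156, 'hand_eye': [[-0.0005, -0.9525, -0.3044, 0.0774], [1.0, -0.0003, -0.0006, 0.0006], [0.0004, -0.3044, 0.9525, -0.0703], [0.0, 0.0, 0.0, 1.0]]}
{'time_s': 0.1, 'q': array([-1.50728033e+00,  1.81481733e-01,  1.60789626e+00,  1.04243899e-06,
        1.35378734e+00, -2.06295590e-01]), 'dq': array([ 0.00016267, -0.00200547, -0.00204049,  0.00142479,  0.00042502,
       -0.00091323]), 'joint_efforts': array([ 2.85954193e-04, -4.45876122e+01, -3.52238131e+01, -1.70791959e-04,
        4.16766823e-03,  7.26796287e-06]), 'eef_pos': array([ 0.15326135, -0.55380857,  0.3030714 ]), 'eef_rot': array([-7.84299910e-04,  9.90913715e-01,  1.34496809e-01,  5.65965299e-05]), 'wrist_force': array([ 1.24991857, -1.13250807,  0.05576747]), 'torque': array([-0.01918422,  0.00963311, -0.02763182]), 'grasp_force': 0.0, 'opening': 0.9967851551396156}
```

View pics/scene0.png

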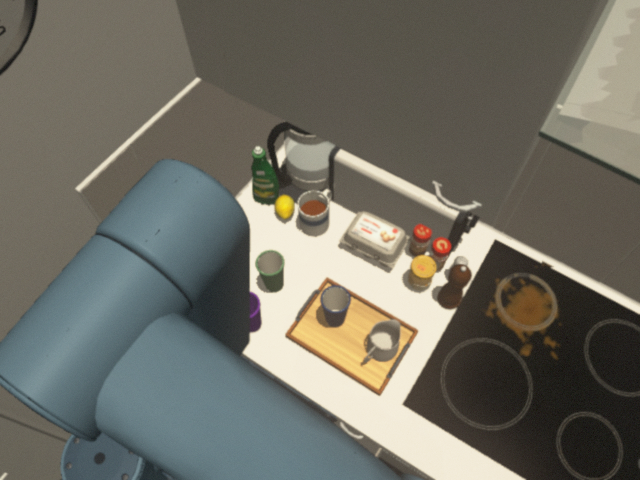

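View pics/top0.png

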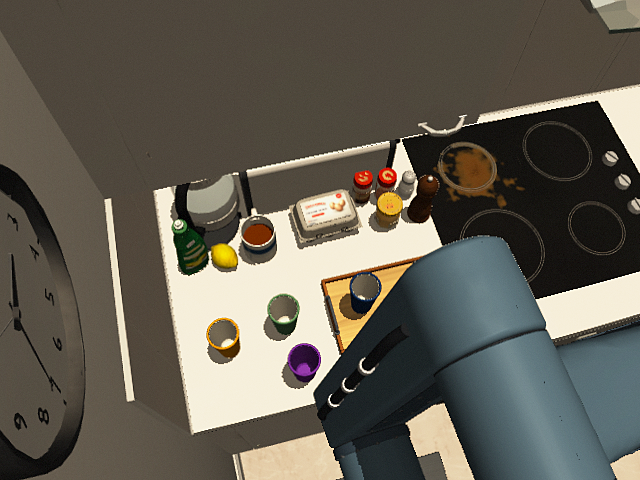

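The scene view shows green at (270,270), a purple one at (252,312), blue on the tray at (335,305) and the jug at (382,340). The top view shows yellow at (223,337), green at (284,313), purple at (304,362) and blue at (365,292). The candidates for "yellow" are the mustard beaker at (223,337) and the purple look-alike at (304,362), and mustard fits by colour. I'll now localise all of them by silhouette.

```bash
cat > h.py <<'E'
import numpy as np, cv2
from scipy.optimize import least_squares
from scipy.spatial.transform import Rotation as R
from bench import ctrl
def cam(n, obs=None):
    p=ctrl.camera_params(n)
    if n=="wrist":
        T=np.eye(4); w,x,y,z=obs["eef_rot"]; T[:3,:3]=R.from_quat([x,y,z,w]).as_matrix(); T[:3,3]=obs["eef_pos"]; T=T@np.array(p["hand_eye"])
    else: T=np.array(p["cam_to_world"])
    return T,240/np.tan(np.radians(p["vertical_fov"]/2)),p["cx"],p["cy"],p["k1"]
def proj(C,P):
    T,f,cx,cy,k=C; q=(np.atleast_2d(P)-T[:3,3])@T[:3,:3]; s=q[:,:2]/q[:,2:]
    return s*(1+k*(s**2).sum(1,keepdims=True))*f+[cx,cy]
def ray(C,uv,z):
    T,f,cx,cy,k=C; d=(np.array(uv,float)-[cx,cy])/f; s=d.copy()
    for _ in range(20): s=d/(1+k*(s@s))
    v=T[:3,:3]@np.append(s,1); return T[:3,3]+v*(z-T[2,3])/v[2]
a=np.linspace(0,2*np.pi,72)
def ring(x,y,z,r): return np.c_[x+r*np.cos(a),y+r*np.sin(a),0*a+z]
def hull(C,x,y,z0): return cv2.convexHull(proj(C,np.r_[ring(x,y,z0,.023),ring(x,y,z0+.119,.034)]).astype(np.float32))
def feat(h):
    m=cv2.moments(h); return np.array([m["m10"],m["m01"]])/m["m00"]
def mask(im,lo,hi):
    m=cv2.inRange(cv2.cvtColor(im,cv2.COLOR_RGB2HSV),np.array(lo),np.array(hi)); return cv2.morphologyEx(m,cv2.MORPH_OPEN,np.ones((3,3)))
def comp(m,uv):
    cs,_=cv2.findContours(m,cv2.RETR_EXTERNAL,cv2.CHAIN_APPROX_NONE)
    cs=[c for c in cs if cv2.contourArea(c)>150]
    c=min(cs,key=lambda c:np.hypot(*(feat(c)-uv))); return cv2.convexHull(c)
def locate(C,h,z0,uv):
    t=feat(h.astype(np.float32)); x0=ray(C,uv,z0+.06)[:2]
    s=least_squares(lambda p:feat(hull(C,p[0],p[1],z0))-t,x0,diff_step=1e-3).x
    return s,cv2.contourArea(h)/cv2.contourArea(hull(C,*s,z0))
HSV=dict(yellow=((12,110,40),(26,255,255)),green=((45,50,20),(85,255,255)),blue=((100,50,10),(128,255,255)),purple=((129,90,30),(155,255,255)))
E
python3 - <<'E'
from h import *
C=cam("top"); im=cv2.imread("pics/top0.png")[:,:,::-1].copy(); v=im.copy()
S=dict(yellow=(223,337,0),green=(284,313,0),blue=(365,292,.008),purple=(304,362,0))
for k,(u,w,z) in S.items():
    h=comp(mask(im,*HSV[k]),(u,w)); s,r=locate(C,h,z,(u,w)); print(k,s.round(4),round(r,2))
    cv2.polylines(v,[hull(C,*s,z).astype(int)],True,(255,255,255),1); cv2.drawContours(v,[h],-1,(255,0,0),1)
C2=cam("scene"); im2=cv2.imread("pics/scene0.png")[:,:,::-1].copy(); 
for k,(u,w,z) in dict(green=(270,270,0),blue=(335,305,.008)).items():
    h=comp(mask(im2,*HSV[k]),(u,w)); s,r=locate(C2,h,z,(u,w)); print("scene",k,s.round(4),round(r,2))
# handle: triangulate-ish, jug, others
def tri(u1,u2):
    A=[];b=[]
    f=lambda P:np.r_[proj(C,P)[0]-u1,proj(C2,P)[0]-u2]; r=least_squares(f,[.7,0,.3]); return r.x.round(3),r.cost
print("handle",tri((443,134),(457,207)))
for n,u,z in (("jug",(382,340),.084),): print(n,ray(C2,u,z).round(3))
for n,u in (("trayA",(327,281)),("trayB",(287,332)),("trayC",(381,391)),("trayD",(417,330))): print(n,ray(C2,u,.022).round(3))
for n,u,z in (("mug",(257,233),.1),("lemon",(224,256),.03),("honey",(389,206),.09),("eggs",(327,213),.06)): print(n,ray(C,u,z).round(3))
c=cv2.resize(v[240:400,180:400],None,fx=3.5,fy=3.5,interpolation=cv2.INTER_CUBIC); cv2.imwrite("pics/c0.png",c[:,:,::-1])
E
```

```text
yellow [0.4553 0.2174] 0.4
green [0.4694 0.0959] 0.25
blue [ 0.476  -0.0723] 0.28
purple [0.3833 0.0763] 0.87
scene green [0.733  0.2882] 0.81Traceback (most recent call last):
  File "<stdin>", line 9, in <module>
  File "h.py", line 28, in comp
    c=min(cs,key=lambda c:np.hypot(*(feat(c)-uv))); return cv2.convexHull(c)
ValueError: min() iterable argument is empty
```

```bash
python3 - <<'E'
from h import *
im=cv2.imread("pics/top0.png")[:,:,::-1].copy(); H=cv2.cvtColor(im,cv2.COLOR_RGB2HSV)
for n,c,r in (("Y",223,range(314,362,4)),("G",284,range(290,338,4)),("B",365,range(268,318,4)),("B2",340,range(290,293,4))): print(n,[(y,*map(int,H[y,c])) for y in r])
c=cv2.resize(im[240:400,180:400],None,fx=3.5,fy=3.5,interpolation=cv2.INTER_CUBIC); cv2.imwrite("pics/c0.png",c[:,:,::-1])
E
```

```text
Y [(314, 20, 26, 246), (318, 21, 255, 255), (322, 18, 78, 101), (326, 20, 70, 105), (330, 19, 73, 109), (334, 19, 71, 112), (338, 22, 75, 112), (342, 19, 63, 241), (346, 32, 27, 251), (350, 17, 251, 60), (354, 16, 255, 74), (358, 18, 56, 105)]
G [(290, 21, 29, 246), (294, 52, 107, 143), (298, 18, 69, 100), (302, 19, 78, 101), (306, 20, 72, 103), (310, 18, 68, 105), (314, 17, 67, 99), (318, 30, 27, 245), (322, 43, 73, 206), (326, 52, 113, 34), (330, 60, 97, 42), (334, 47, 94, 49)]
B [(268, 26, 35, 246), (272, 112, 116, 81), (276, 20, 74, 104), (280, 19, 77, 99), (284, 19, 84, 97), (288, 19, 77, 96), (292, 20, 77, 89), (296, 19, 75, 95), (300, 108, 195, 85), (304, 108, 139, 22), (308, 120, 74, 24), (312, 114, 255, 19), (316, 19, 158, 246)]
B2 [(290, 20, 156, 240)]
```

View pics/c0.png

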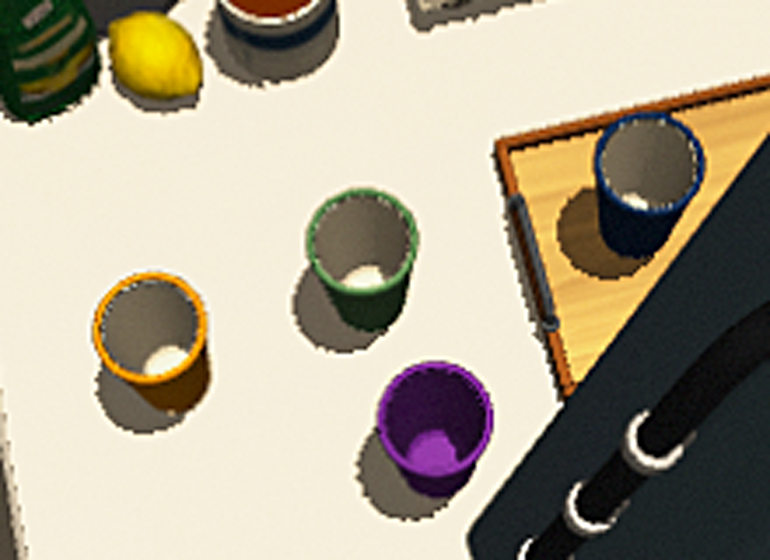

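The crop confirms the mustard beaker (rim around crop (150,327)), sage green (362,240) and dark blue on the tray (650,165). Purple (435,415) stays put. I'll loosen the masks so they take in the thin rims.

```bash
cat >> h.py <<'E'
HSV=dict(yellow=((12,140,30),(26,255,255)),green=((40,70,15),(90,255,255)),blue=((98,70,8),(128,255,255)),purple=((129,90,20),(155,255,255)))
def comp(im,k,uv,rad=38):
    m=cv2.inRange(cv2.cvtColor(im,cv2.COLOR_RGB2HSV),*map(np.array,HSV[k])); w=np.zeros_like(m); cv2.circle(w,tuple(map(int,uv)),rad,255,-1)
    n,l,st,_=cv2.connectedComponentsWithStats(m&w); keep=[i for i in range(1,n) if st[i,4]>=12]
    return cv2.convexHull(np.argwhere(np.isin(l,keep))[:,::-1].astype(np.int32))
E
python3 - <<'E'
from h import *
C=cam("top"); im=cv2.imread("pics/top0.png")[:,:,::-1].copy(); v=im.copy()
S=dict(yellow=(223,337,0),green=(284,313,0),blue=(365,292,.008),purple=(304,362,0))
for k,(u,w,z) in S.items():
    h=comp(im,k,(u,w)); s,r=locate(C,h,z,(u,w)); print(k,s.round(4),round(r,2))
C2=cam("scene"); im2=cv2.imread("pics/scene0.png")[:,:,::-1].copy(); 
for k,(u,w,z) in dict(green=(270,270,0),blue=(335,305,.008)).items():
    h=comp(im2,k,(u,w),30); s,r=locate(C2,h,z,(u,w)); print("scene",k,s.round(4),round(r,2))
def tri(u1,u2):
    r=least_squares(lambda P:np.r_[proj(C,P)[0]-u1,proj(C2,P)[0]-u2],[.7,0,.3]); return r.x.round(3),r.cost
print("handle",tri((443,134),(457,207)))
print("jug",ray(C2,(382,340),.084).round(3))
for n,u in (("trayA",(327,281)),("trayB",(287,332)),("trayC",(381,391)),("trayD",(417,330))): print(n,ray(C2,u,.022).round(3))
for n,u,z in (("mug",(257,233),.1),("lemon",(224,256),.03),("honey",(389,206),.09),("eggs",(327,213),.06)): print(n,ray(C,u,z).round(3))
E
```

```text
yellow [0.476  0.2252] 0.93
green [0.4976 0.0918] 0.92
blue [ 0.4836 -0.1044] 2.04
purple [0.3828 0.0748] 0.92
scene green [0.4958 0.0942] 0.19Traceback (most recent call last):
  File "<stdin>", line 8, in <module>
  File "h.py", line 30, in locate
    t=feat(h.astype(np.float32)); x0=ray(C,uv,z0+.06)[:2]
           ^^^^^^^^
AttributeError: 'NoneType' object has no attribute 'astype'
```

```bash
python3 - <<'E'
from h import *
C=cam("top"); C2=cam("scene")
print("blue",ray(C,(365.3,287),.128).round(3), ray(C2,(335.5,300),.128).round(3))
def tri(u1,u2):
    r=least_squares(lambda P:np.r_[proj(C,P)[0]-u1,proj(C2,P)[0]-u2],[.7,0,.3]); return r.x.round(3),round(r.cost,1)
print("handle",tri((443,134),(457,207)))
print("jug",ray(C2,(382,340),.084).round(3))
for n,u in (("trayA",(327,281)),("trayB",(287,332)),("trayC",(381,391)),("trayD",(417,330))): print(n,ray(C2,u,.022).round(3))
for n,u,z in (("mug",(257,233),.1),("lemon",(224,256),.03),("honey",(389,206),.09),("eggs",(327,213),.06)): print(n,ray(C,u,z).round(3))
E
```

```text
blue [ 0.498 -0.087  0.128] [ 0.5   -0.09   0.128]
handle (array([ 0.638, -0.245,  0.44 ]), np.float64(4.7))
jug [ 0.491 -0.218  0.084]
trayA [ 0.57  -0.021  0.022]
trayB [ 0.408 -0.014  0.022]
trayC [ 0.409 -0.269  0.022]
trayD [ 0.578 -0.268  0.022]
mug [0.692 0.109 0.1  ]
lemon [0.687 0.195 0.03 ]
honey [ 0.691 -0.204  0.09 ]
eggs [ 0.723 -0.064  0.06 ]
```

Call:
carry_out --steps '[0.014, -0.016, -0.01, 0, 0, 0.01, 1, 0.038, -0.041, -0.02, 0, 0, 0.02, 1, 0.066, -0.072, -0.03, 0, 0, 0.04, 1, 0.099, -0.109, -0.03, 0, 0, 0.06, 1, 0.132, -0.145, -0.03, 0, 0, 0.08, 1, 0.165, -0.181, -0.03, 0, 0, 0.1, 1, 0.198, -0.217, -0.03, 0, 0, 0.11, 1, 0.231, -0.253, -0.03, 0, 0, 0.13, 1, 0.264, -0.29, -0.03, 0, 0, 0.15, 1, 0.297, -0.326, -0.03, 0, 0, 0.17, 1, 0.33, -0.362, -0.03, 0, 0, 0.19, 1, 0.363, -0.398, -0.03, 0, 0, 0.21, 1, 0.396, -0.434, -0.03, 0, 0, 0.23, 1, 0.425, -0.465, -0.03, 0, 0, 0.24, 1, 0.448, -0.491, -0.03, 0, 0, 0.26, 1, 0.463, -0.507, -0.03, 0, 0, 0.265, 1, 0.472, -0.517, -0.03, 0, 0, 0.27, 1, 0.472, -0.517, -0.03, 0, 0, 0.27, 1, 0.472, -0.517, -0.03, 0, 0, 0.27, 1, 0.472, -0.517, -0.03, 0, 0, 0.27, 1]'

```text
time_s: 2.1
eef_pos: [0.4701, 0.0692, 0.3337]
eef_rot: [0.0, 1.0, -0.0, -0.0]
wrist_force: [-0.4, 0.1, -0.4]
opening: 1.003
grasp_force: 0.0
```

```bash
python3 - <<'E'
from h import *
o=ctrl.get_obs(); print(o["eef_pos"],o["eef_rot"],o["q"].round(2),o["time_s"])
C=cam("wrist",o); im=ctrl.camera("wrist"); cv2.imwrite("pics/w1.png",im[:,:,::-1])
for k,p in dict(yellow=(.476,.225,.06),green=(.4976,.092,.06),blue=(.498,-.088,.068),purple=(.383,.075,.06)).items(): print(k,proj(C,p).round())
E
```

```text
[0.47006106 0.06919054 0.33372551] [ 1.41734576e-04  9.99999870e-01 -4.30509129e-04 -2.33498925e-04] [-0.1  -0.07  1.81 -0.    1.4   1.47] 2.1
yellow [[155. 207.]]
green [[289. 184.]]
blue [[479. 185.]]
purple [[308. 293.]]
```

View pics/w1.png

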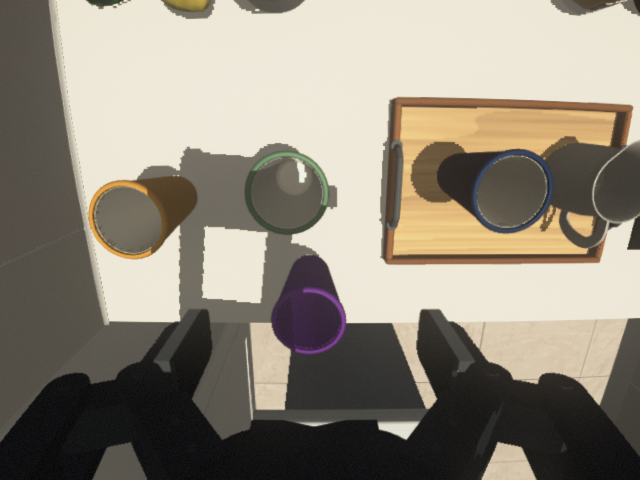

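The wrist view shows the yellow rim at (128,218), green at (287,192), blue at (512,190) and purple at (309,320, left alone). The left wall's foot is near column 85. Next I'll fit silhouettes here.

```bash
python3 - <<'E'
from h import *
o=ctrl.get_obs(); C=cam("wrist",o); im=cv2.imread("pics/w1.png")[:,:,::-1].copy()
for k,(u,w,z,r) in dict(yellow=(145,212,0,75),green=(287,192,0,55),blue=(498,189,.008,78)).items():
    h=comp(im,k,(u,w),r); s,q=locate(C,h,z,(u,w)); 
    print(k,s.round(4),round(q,2),h.reshape(-1,2).min(0),h.reshape(-1,2).max(0),hull(C,*s,z).reshape(-1,2).min(0).round(),hull(C,*s,z).reshape(-1,2).max(0).round())
print("wall",ray(C,(85,200),0),ray(C,(105,320),0),"jug rim",ray(C,(630,183),.084),"edge",ray(C,(320,322),0))
E
```

```text
yellow [0.4713 0.2363] 0.68 [ 89 181] [168 258] [ 75. 180.] [187. 265.]Traceback (most recent call last):
  File "<stdin>", line 4, in <module>
  File "h.py", line 30, in locate
    t=feat(h.astype(np.float32)); x0=ray(C,uv,z0+.06)[:2]
           ^^^^^^^^
AttributeError: 'NoneType' object has no attribute 'astype'
```

```bash
cat >> h.py <<'E'
def rimfit(C,box,z):  # box u0,v0,u1,v1 of the outer rim
    b=np.array(box,float)
    def f(p):
        q=proj(C,ring(p[0],p[1],z,.034)); return np.r_[q.min(0),q.max(0)]-b
    r=least_squares(f,ray(C,((b[0]+b[2])/2,(b[1]+b[3])/2),z)[:2]); return r.x.round(4),r.fun.round(1)
E
python3 - <<'E'
from h import *
o=ctrl.get_obs(); C=cam("wrist",o); im=cv2.imread("pics/w1.png")[:,:,::-1].copy(); H=cv2.cvtColor(im,cv2.COLOR_RGB2HSV)
for k,b,z in (("yellow",(89,181,166,258),.12),("green",(245,151,328,234),.12),("blue",(472,150,552,232),.128)): print(k,rimfit(C,b,z))
for n,row,cs in (("G",192,(242,245,247,249,324,326,328,330)),("B",190,(470,473,475,477,546,549,551,553))): print(n,[(c,*map(int,H[row,c])) for c in cs])
print("wall",ray(C,(85,200),0),ray(C,(105,320),0),"edge",ray(C,(320,322),0))
E
```

```text
yellow (array([0.4769, 0.223 ]), array([-1.5, -1.2,  1.4,  1.5]))
green (array([0.4983, 0.0902]), array([-1.2, -0.8,  1.2,  1. ]))
blue (array([ 0.5014, -0.088 ]), array([-1.7, -1.6,  1.8,  2. ]))
G [(242, 20, 34, 113), (245, 45, 51, 70), (247, 47, 57, 72), (249, 47, 54, 66), (324, 51, 64, 136), (326, 52, 65, 161), (328, 48, 61, 105), (330, 21, 35, 116)]
B [(470, 5, 34, 45), (473, 115, 69, 67), (475, 110, 95, 105), (477, 112, 33, 84), (546, 32, 28, 127), (549, 110, 91, 76), (551, 109, 114, 94), (553, 100, 12, 62)]
wall [0.47252155 0.33585664 0.        ] [0.31459999 0.34074151 0.        ] edge [0.31397825 0.06093852 0.        ]
```

Call:
carry_out --steps '[0.012, -0.009, 0, 0, 0, 0, 1, 0.024, -0.018, 0.01, 0, 0, 0, 1, 0.028, -0.0213, 0.03, 0, 0, 0, 1, 0.028, -0.0213, 0.055, 0, 0, 0, 1, 0.028, -0.0213, 0.08, 0, 0, 0, 1, 0.028, -0.0213, 0.105, 0, 0, 0, 1, 0.028, -0.0213, 0.13, 0, 0, 0, 1, 0.028, -0.0213, 0.155, 0, 0, 0, 1, 0.028, -0.0213, 0.175, 0, 0, 0, 1, 0.028, -0.0213, 0.188, 0, 0, 0, 1, 0.028, -0.0213, 0.188, 0, 0, 0, 1, 0.028, -0.0213, 0.188, 0, 0, 0, 0.6, 0.028, -0.0213, 0.188, 0, 0, 0, 0.4, 0.028, -0.0213, 0.188, 0, 0, 0, 0.4, 0.028, -0.0213, 0.188, 0, 0, 0, 0.4, 0.028, -0.0213, 0.188, 0, 0, 0, 0.4, 0.028, -0.0213, 0.188, 0, 0, 0, 0.4, 0.028, -0.0213, 0.188, 0, 0, 0, 0.4]'

```text
time_s: 3.95
eef_pos: [0.4999, 0.0911, 0.1477]
eef_rot: [0.0, 1.0, -0.0, 0.002]
wrist_force: [0.0, 0.1, 6.2]
opening: 0.748
grasp_force: 65.6
```

Call:
carry_out --steps '[0, 0, -0.004, 0, 0, 0, 0.4, 0, 0, -0.012, 0, 0, 0, 0.4, 0, 0, -0.025, 0, 0, 0, 0.4, 0, 0, -0.045, 0, 0, 0, 0.4, 0, 0, -0.065, 0, 0, 0, 0.4, 0, 0, -0.085, 0, 0, 0, 0.4, 0, 0.005, -0.105, 0, 0, 0, 0.4, 0, 0.015, -0.125, 0, 0, 0, 0.4, 0, 0.03, -0.14, 0, 0, 0, 0.4, 0, 0.045, -0.15, 0, 0, 0, 0.4, 0, 0.055, -0.155, 0, 0, 0, 0.4, 0, 0.06, -0.155, 0, 0, 0, 0.4, 0, 0.06, -0.155, 0, 0, 0, 0.4, 0, 0.06, -0.155, 0, 0, 0, 0.4]'

```text
time_s: 5.35
eef_pos: [0.498, 0.0315, 0.3002]
eef_rot: [-0.0, 1.0, -0.0, -0.001]
wrist_force: [0.7, 0.4, -1.8]
opening: 0.745
grasp_force: 65.9
```

```bash
python3 - <<'E'
from h import *
o=ctrl.get_obs(); print(o["eef_pos"],o["eef_rot"],o["wrist_force"],o["opening"],o["grasp_force"])
C=cam("wrist",o); im=ctrl.camera("wrist"); cv2.imwrite("pics/w2.png",im[:,:,::-1])
x,y,z=o["eef_pos"]
q=proj(C,ring(x,y,z-.027,.034)); print("expected green rim",q.min(0),q.max(0)); q=proj(C,ring(.501,-.088,.128,.034)); print("blue rim",q.min(0),q.max(0))
E
```

```text
[0.49796767 0.03150362 0.30017904] [-2.95271367e-04  9.99999693e-01 -1.64024241e-04 -7.07636778e-04] [ 0.70074692  0.42910677 -1.83079741] 0.7454250732102115 65.938522373404
expected green rim [207.95924039 283.96532314] [416.16770491 455.91794342]
blue rim [433.45881676 192.06529653] [526.59497583 283.01649081]
```

View pics/w2.png

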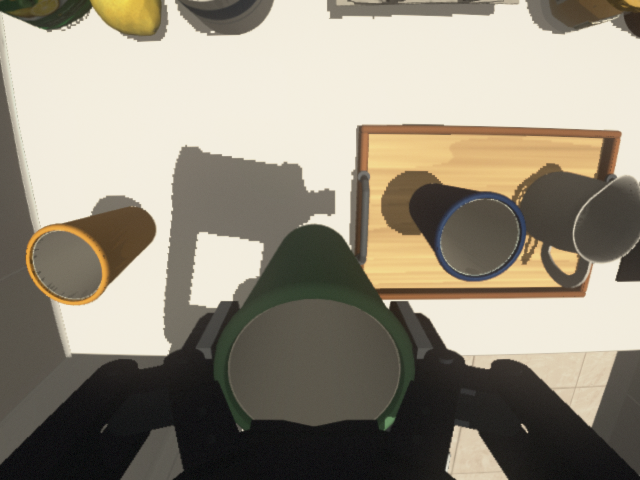

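The wrist view shows green held (rim columns about 215–414, foot top near (315,225)). The blue rim spans (435–526, 192–281), which agrees with the estimate.

```bash
python3 - <<'E'
from h import *
o=ctrl.get_obs(); C=cam("wrist",o); im=cv2.imread("pics/w2.png")[:,:,::-1].copy()
H=cv2.cvtColor(im,cv2.COLOR_RGB2HSV)
g=((H[:,:,0]>35)&(H[:,:,0]<90)&(H[:,:,1]>60)); g[:215]=0; g[:,:205]=0;g[:,430:]=0
n,l,st,_=cv2.connectedComponentsWithStats(g.astype(np.uint8)); i=1+st[1:,4].argmax(); print("green comp",st[i])
m=(l==i)
for v in (230,240,250,260,280,300,320,340,350,360): print(v,np.flatnonzero(m[v])[[0,-1]],end=" ")
b=((H[:,:,0]>98)&(H[:,:,0]<128)&(H[:,:,1]>60)); b[:,:432]=0; b[:,530:]=0;b[:188]=0;b[285:]=0
ys,xs=np.nonzero(cv2.morphologyEx(b.astype(np.uint8),cv2.MORPH_OPEN,np.ones((2,2)))); print("\nblue",xs.min(),ys.min(),xs.max(),ys.max())
box=(434,xs.size and ys.min(),xs.max()+1,ys.max()+1); print(rimfit(C,(434.5,192.5,526,282),.128))
# fit green: rows' left/right edges of silhouette
rows=(240,250,260,280,300,320,340,350)
E_=np.array([np.flatnonzero(m[v])[[0,-1]]+[0,1] for v in rows]); 
def f(p):
    h=cv2.convexHull(proj(C,np.r_[ring(p[0],p[1],p[2]-.12,.023),ring(p[0],p[1],p[2],.034)]).astype(np.float32)).reshape(-1,2)
    out=[]
    for v,e in zip(rows,E_):
        xs=[]
        for a_,b_ in zip(h,np.roll(h,-1,0)):
            if (a_[1]-v)*(b_[1]-v)<0: xs.append(a_[0]+(v-a_[1])/(b_[1]-a_[1])*(b_[0]-a_[0]))
        out+= [min(xs)-e[0],max(xs)-e[1]] if len(xs)>1 else [50,50]
    return np.array(out)
r=least_squares(f,[*o["eef_pos"][:2],o["eef_pos"][2]-.03],diff_step=1e-3); print("green rim",r.x.round(4),"rel",(r.x-o["eef_pos"]).round(4),r.fun.round(1))
E
```

```text
green comp [ 213  229  202  202 7235]
230 [314 314] 240 [309 341] 250 [308 348] 260 [304 356] 280 [287 367] 300 [257 380] 320 [231 397] 340 [218 409] 350 [217 411] 360 [215 413] 
blue 437 194 526 280
(array([ 0.5012, -0.088 ]), array([-0.8, -0.7,  0.9,  0.8]))
green rim [0.4999 0.0286 0.3164] rel [ 0.0019 -0.003   0.0163] [ -4.5  -9.2 -20.7   1.  -24.5   0.8 -18.7   2.6   0.1   2.3  14.9  -1.9
  16.7  -1.2  12.1   3.2]
```

Call:
carry_out --steps '[0.001, 0.01, 0, 0, 0, 0, 0.4, 0.002, 0.03, 0, 0, 0, 0, 0.4, 0.003, 0.055, 0, 0, 0, 0, 0.4, 0.003, 0.08, 0, 0, 0, 0, 0.4, 0.003, 0.1, 0, 0, 0, 0, 0.4, 0.003, 0.112, 0, 0, 0, 0, 0.4, 0.003, 0.118, 0, 0, 0, 0, 0.4, 0.003, 0.1185, 0, 0, 0, 0, 0.4, 0.003, 0.1185, 0, 0, 0, 0, 0.4, 0.003, 0.1185, 0.005, 0, 0, 0, 0.4, 0.003, 0.1185, 0.015, 0, 0, 0, 0.4, 0.003, 0.1185, 0.025, 0, 0, 0, 0.4, 0.003, 0.1185, 0.035, 0, 0, 0, 0.4, 0.003, 0.1185, 0.035, 0, 0, 0, 0.4]'

```text
time_s: 6.8
eef_pos: [0.5003, -0.0867, 0.2635]
eef_rot: [-0.001, 1.0, -0.0, -0.002]
wrist_force: [0.6, -0.3, -0.5]
opening: 0.744
grasp_force: 66.1
```

```bash
python3 - <<'E'
from h import *
o=ctrl.get_obs(); print(o["eef_pos"],o["wrist_force"],o["torque"])
im=ctrl.camera("wrist"); t=ctrl.camera("top"); s=ctrl.camera("scene")
v=np.hstack([cv2.resize(im[200:480,180:460],(400,400)),cv2.resize(t[220:340,300:420],(400,400))]); cv2.imwrite("pics/v3.png",v[:,:,::-1]); cv2.imwrite("pics/s3.png",s[:,:,::-1])
E
```

```text
[ 0.50029086 -0.08673979  0.2635176 ] [ 0.62753424 -0.30785412 -0.49572621] [-0.03416698 -0.0100698   0.00633451]
```

View pics/v3.png

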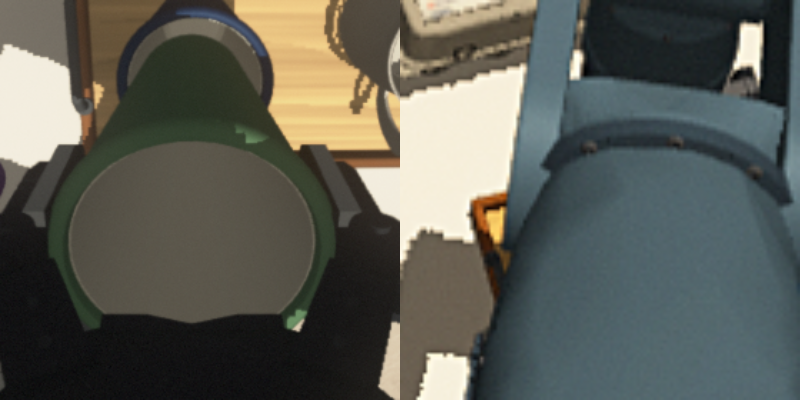

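The wrist view shows the green foot entering the blue mouth, with both centred near crop column 195 and no contact force. I'll carry on down.

Call:
carry_out --steps '[0, 0, 0.008, 0, 0, 0, 0.4, 0, 0, 0.018, 0, 0, 0, 0.4, 0, 0, 0.028, 0, 0, 0, 0.4, 0, 0, 0.036, 0, 0, 0, 0.4, 0, 0, 0.042, 0, 0, 0, 0.4, 0, 0, 0.046, 0, 0, 0, 0.4, 0, 0, 0.046, 0, 0, 0, 0.4, 0, 0, 0.046, 0, 0, 0, 0.4]'

```text
time_s: 7.75
eef_pos: [0.5015, -0.0874, 0.22]
eef_rot: [0.0, 1.0, -0.0, 0.0]
wrist_force: [0.6, -0.6, -2.4]
opening: 0.745
grasp_force: 66.1
```

Call:
carry_out --steps '[0, 0, 0.001, 0, 0, 0, 0.4, 0, 0, 0.002, 0, 0, 0, 0.4, 0, 0, 0.003, 0, 0, 0, 0.4, 0, 0, 0.004, 0, 0, 0, 0.4, 0, 0, 0.005, 0, 0, 0, 0.4, 0, 0, 0.005, 0, 0, 0, 0.4]'

```text
time_s: 8.35
eef_pos: [0.5013, -0.0873, 0.2147]
eef_rot: [-0.0, 1.0, -0.0, -0.0]
wrist_force: [0.8, -1.3, -1.8]
opening: 0.75
grasp_force: 66.1
```

```bash
python3 - <<'E'
from h import *
for _ in range(3):
    ctrl.camera("top"); o=ctrl.get_obs(); print(o["eef_pos"],o["wrist_force"])
E
```

```text
[ 0.50131642 -0.087296    0.21479276] [ 0.8878738   0.2529108  -1.99347659]
[ 0.50131555 -0.08729587  0.21478637] [-0.0421143  -0.47777767 -1.18815397]
[ 0.50134079 -0.08733107  0.21482758] [-0.13309344 -0.2175737  -1.25708816]
```

Call:
carry_out --steps '[0, 0, 0.0005, 0, 0, 0, 0.4, 0, 0, 0.001, 0, 0, 0, 0.4, 0, 0, 0.0015, 0, 0, 0, 0.4, 0, 0, 0.002, 0, 0, 0, 0.4, 0, 0, 0.002, 0, 0, 0, 0.4]'

```text
time_s: 9.0
eef_pos: [0.5014, -0.0873, 0.2128]
eef_rot: [0.0, 1.0, -0.0, -0.0]
wrist_force: [-0.1, 0.1, -1.2]
opening: 0.746
grasp_force: 66.1
```

Call:
carry_out --steps '[0, 0, 0.0005, 0, 0, 0, 0.4, 0, 0, 0.001, 0, 0, 0, 0.4, 0, 0, 0.001, 0, 0, 0, 0.4]'

```text
time_s: 9.3
eef_pos: [0.5014, -0.0874, 0.2119]
eef_rot: [0.0, 1.0, -0.0, 0.0]
wrist_force: [0.6, -1.8, -1.1]
opening: 0.745
grasp_force: 66.1
```

Call:
carry_out --steps '[0, 0, 0.0004, 0, 0, 0, 0.4, 0, 0, 0.0008, 0, 0, 0, 0.4, 0, 0, 0.0008, 0, 0, 0, 0.4]'

```text
time_s: 9.6
eef_pos: [0.5015, -0.0874, 0.2112]
eef_rot: [0.0, 1.0, -0.0, 0.0]
wrist_force: [0.7, -1.9, 0.3]
opening: 0.753
grasp_force: 66.0
```

The vertical force has risen about 1.4 N, so this is first contact. I'll release gently and rise straight up.

Call:
carry_out --steps '[0, 0, 0, 0, 0, 0, 0.74, 0, 0, 0, 0, 0, 0, 0.76, 0, 0, 0, 0, 0, 0, 0.8, 0, 0, 0, 0, 0, 0, 0.9, 0, 0, 0, 0, 0, 0, 1, 0, 0, 0, 0, 0, 0, 1, 0, 0, 0, 0, 0, 0, 1, 0, 0, 0, 0, 0, 0, 1, 0, 0, -0.005, 0, 0, 0, 1, 0, 0, -0.015, 0, 0, 0, 1, 0, 0, -0.03, 0, 0, 0, 1, 0, 0, -0.05, 0, 0, 0, 1, 0, 0, -0.07, 0, 0, 0, 1, 0, 0, -0.09, 0, 0, 0, 1, 0, 0, -0.1, 0, 0, 0, 1, 0, 0, -0.1, 0, 0, 0, 1, 0, 0, -0.1, 0, 0, 0, 1]'

```text
time_s: 11.3
eef_pos: [0.5012, -0.0872, 0.3108]
eef_rot: [-0.0, 1.0, -0.0, -0.0]
wrist_force: [0.1, 0.1, 0.1]
opening: 1.0
grasp_force: 0.0
```

Call:
carry_out --steps '[-0.002, -0.01, 0, 0, 0, 0, 1, -0.005, -0.03, 0, 0, 0, 0, 1, -0.01, -0.06, 0, 0, 0, 0, 1, -0.015, -0.095, 0, 0, 0, 0, 1, -0.02, -0.13, 0, 0, 0, 0, 1, -0.024, -0.16, 0, 0, 0, 0, 1, -0.024, -0.175, 0, 0, 0, 0, 1, -0.024, -0.18, 0, 0, 0, 0, 1, -0.024, -0.18, 0, 0, 0, 0, 1, -0.024, -0.18, 0, 0, 0, 0, 1]'

```text
time_s: 12.3
eef_pos: [0.4773, 0.0923, 0.3107]
eef_rot: [0.0, 1.0, -0.0, -0.0]
wrist_force: [0.2, -0.1, 0.6]
opening: 0.999
grasp_force: 0.0
```

```bash
python3 - <<'E'
from h import *
o=ctrl.get_obs(); print(o["eef_pos"].tolist(),o["eef_rot"].tolist(),o["time_s"])
C=cam("wrist",o); im=ctrl.camera("wrist"); cv2.imwrite("pics/w4.png",im[:,:,::-1])
for p,z in (((.477,.2235),.12),((.501,-.088),.1825),((.501,-.088),.128)): q=proj(C,ring(*p,z,.034)); print(q.min(0).round(1),q.max(0).round(1))
E
```

```text
[0.47727388200779514, 0.09228387552443845, 0.31065645888998805] [0.0001316038961703755, 0.9999998810174808, -0.00021566223032165846, -0.0004172951486352222] 12.3
[ 99.4 192.8] [185.8 277.6]
[559.3 171.3] [662.9 280.2]
[512.6 161.9] [599.8 252. ]
```

View pics/w4.png

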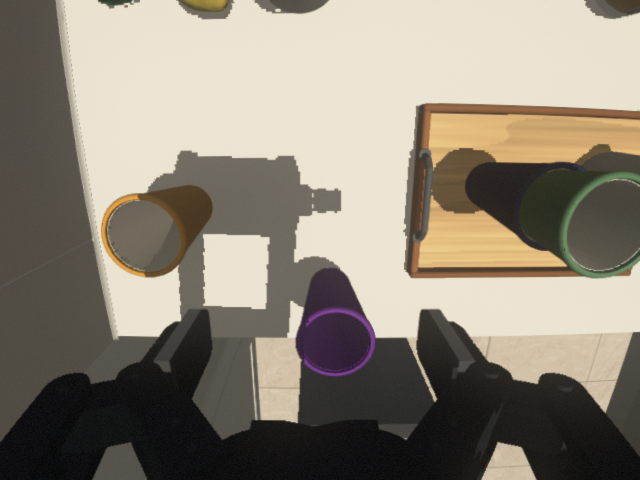

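The stack looks straight: the green rim is at about (561…,172–276), as predicted for a seated height of 0.1825. The yellow rim at (102–185,193–276) gives (0.477, 0.223). I'll grasp it now.

Call:
carry_out --steps '[0, -0.015, 0, 0, 0, 0, 1, 0, -0.04, 0, 0, 0, 0, 1, 0, -0.07, 0, 0, 0, 0, 1, 0, -0.1, 0, 0, 0, 0, 1, 0, -0.12, 0, 0, 0, 0, 1, 0, -0.131, 0, 0, 0, 0, 1, 0, -0.131, 0.01, 0, 0, 0, 1, 0, -0.131, 0.035, 0, 0, 0, 1, 0, -0.131, 0.065, 0, 0, 0, 1, 0, -0.131, 0.095, 0, 0, 0, 1, 0, -0.131, 0.125, 0, 0, 0, 1, 0, -0.131, 0.15, 0, 0, 0, 1, 0, -0.131, 0.163, 0, 0, 0, 1, 0, -0.131, 0.163, 0, 0, 0, 1, 0, -0.131, 0.163, 0, 0, 0, 0.6, 0, -0.131, 0.163, 0, 0, 0, 0.4, 0, -0.131, 0.163, 0, 0, 0, 0.4, 0, -0.131, 0.163, 0, 0, 0, 0.4, 0, -0.131, 0.163, 0, 0, 0, 0.4, 0, -0.131, 0.163, 0, 0, 0, 0.4]'

```text
time_s: 14.35
eef_pos: [0.4788, 0.2239, 0.1498]
eef_rot: [-0.0, 1.0, 0.0, 0.002]
wrist_force: [0.7, -0.4, 7.1]
opening: 0.749
grasp_force: 66.3
```

Call:
carry_out --steps '[0, 0, -0.004, 0, 0, 0, 0.4, 0, 0, -0.012, 0, 0, 0, 0.4, 0, 0, -0.025, 0, 0, 0, 0.4, 0, 0, -0.045, 0, 0, 0, 0.4, 0, 0, -0.07, 0, 0, 0, 0.4, 0.002, 0.005, -0.095, 0, 0, 0, 0.4, 0.004, 0.02, -0.12, 0, 0, 0, 0.4, 0.006, 0.04, -0.145, 0, 0, 0, 0.4, 0.008, 0.06, -0.17, 0, 0, 0, 0.4, 0.01, 0.085, -0.19, 0, 0, 0, 0.4, 0.012, 0.11, -0.203, 0, 0, 0, 0.4, 0.014, 0.135, -0.208, 0, 0, 0, 0.4, 0.016, 0.155, -0.208, 0, 0, 0, 0.4, 0.018, 0.17, -0.208, 0, 0, 0, 0.4, 0.02, 0.18, -0.208, 0, 0, 0, 0.4, 0.02, 0.18, -0.208, 0, 0, 0, 0.4, 0.02, 0.18, -0.208, 0, 0, 0, 0.4]'

```text
time_s: 16.05
eef_pos: [0.4973, 0.044, 0.3563]
eef_rot: [-0.0, 1.0, -0.0, -0.0]
wrist_force: [-0.5, 0.4, -2.5]
opening: 0.751
grasp_force: 66.3
```

```bash
python3 - <<'E'
from h import *
o=ctrl.get_obs(); print(o["eef_pos"].tolist(),o["eef_rot"].tolist(),o["wrist_force"])
C=cam("wrist",o); im=ctrl.camera("wrist"); cv2.imwrite("pics/w5.png",im[:,:,::-1])
x,y,z=o["eef_pos"]
for p,zz,r in (((x,y),z-.0298,.033),((.501,-.088),.1825,.034)): q=proj(C,ring(*p,zz,r)); print(q.min(0).round(1),q.max(0).round(1))
E
```

```text
[0.4972596576166466, 0.04403013416312566, 0.3563023516313957] [-0.0002282248193221351, 0.9999999551097742, -0.00019413878568891505, -2.0033001719918432e-06] [-0.50634376  0.39011271 -2.47116428]
[213.2 283.3] [411.  447.7]
[449.9 191.2] [541.8 281.4]
```

View pics/w5.png

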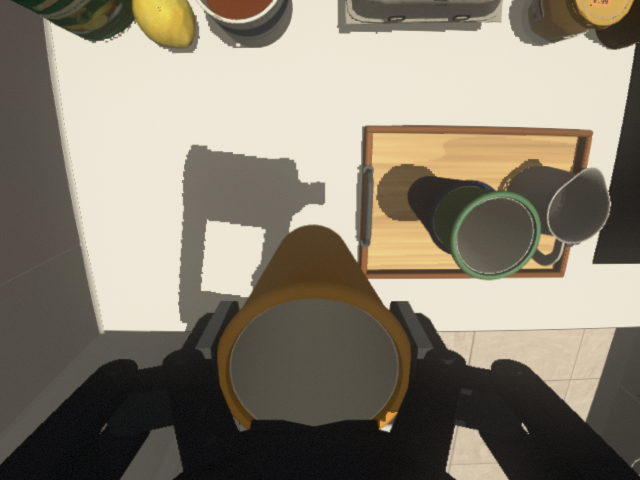

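Yellow is held centred (rim columns 217–411) and the green rim at (450–541,191–279) matches the prediction. Moving over the stack and starting to insert.

Call:
carry_out --steps '[0.001, 0.01, 0, 0, 0, 0, 0.4, 0.002, 0.03, 0, 0, 0, 0, 0.4, 0.003, 0.055, 0, 0, 0, 0, 0.4, 0.004, 0.08, 0, 0, 0, 0, 0.4, 0.0045, 0.105, 0, 0, 0, 0, 0.4, 0.0045, 0.122, 0, 0, 0, 0, 0.4, 0.0045, 0.129, 0, 0, 0, 0, 0.4, 0.0045, 0.131, 0, 0, 0, 0, 0.4, 0.0045, 0.131, 0, 0, 0, 0, 0.4, 0.0045, 0.131, 0.005, 0, 0, 0, 0.4, 0.0045, 0.131, 0.015, 0, 0, 0, 0.4, 0.0045, 0.131, 0.025, 0, 0, 0, 0.4, 0.0045, 0.131, 0.035, 0, 0, 0, 0.4, 0.0045, 0.131, 0.035, 0, 0, 0, 0.4, 0.0045, 0.131, 0.035, 0, 0, 0, 0.4]'

```text
time_s: 17.6
eef_pos: [0.5017, -0.0872, 0.3206]
eef_rot: [-0.0, 1.0, -0.0, -0.0]
wrist_force: [-0.3, -0.6, -1.3]
opening: 0.747
grasp_force: 66.4
```

```bash
python3 - <<'E'
from h import *
o=ctrl.get_obs(); print(o["eef_pos"],o["wrist_force"])
im=ctrl.camera("wrist")
cv2.imwrite("pics/w6.png",cv2.resize(im[180:460,180:460],(500,500))[:,:,::-1])
E
```

```text
[ 0.5017246  -0.08718799  0.32060033] [-0.31911818 -0.64422225 -1.32948381]
```

View pics/w6.png

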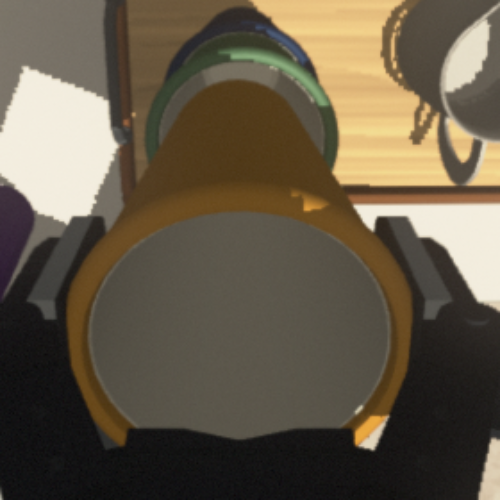

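The yellow foot is inside the green mouth and centred near column 241, with no contact. Continuing down.

Call:
carry_out --steps '[0, 0, 0.008, 0, 0, 0, 0.4, 0, 0, 0.018, 0, 0, 0, 0.4, 0, 0, 0.028, 0, 0, 0, 0.4, 0, 0, 0.036, 0, 0, 0, 0.4, 0, 0, 0.042, 0, 0, 0, 0.4, 0, 0, 0.045, 0, 0, 0, 0.4, 0, 0, 0.047, 0, 0, 0, 0.4, 0, 0, 0.048, 0, 0, 0, 0.4, 0, 0, 0.048, 0, 0, 0, 0.4, 0, 0, 0.048, 0, 0, 0, 0.4]'

```text
time_s: 18.65
eef_pos: [0.502, -0.0874, 0.2733]
eef_rot: [0.0, 1.0, -0.0, 0.0]
wrist_force: [-0.1, -0.1, -2.5]
opening: 0.747
grasp_force: 66.4
```

Call:
carry_out --steps '[0, 0, 0.0005, 0, 0, 0, 0.4, 0, 0, 0.001, 0, 0, 0, 0.4, 0, 0, 0.0015, 0, 0, 0, 0.4, 0, 0, 0.002, 0, 0, 0, 0.4, 0, 0, 0.002, 0, 0, 0, 0.4]'

```text
time_s: 19.15
eef_pos: [0.5019, -0.0873, 0.2711]
eef_rot: [0.0, 1.0, -0.0, 0.0]
wrist_force: [1.5, -0.3, -1.5]
opening: 0.743
grasp_force: 66.4
```

Call:
carry_out --steps '[0, 0, 0.0005, 0, 0, 0, 0.4, 0, 0, 0.001, 0, 0, 0, 0.4, 0, 0, 0.0015, 0, 0, 0, 0.4, 0, 0, 0.0015, 0, 0, 0, 0.4, 0, 0, 0.0015, 0, 0, 0, 0.4]'

```text
time_s: 19.65
eef_pos: [0.5019, -0.0874, 0.2697]
eef_rot: [0.0, 1.0, -0.0, 0.0]
wrist_force: [0.2, -1.0, -0.6]
opening: 0.748
grasp_force: 66.5
```

Call:
carry_out --steps '[0, 0, 0.0004, 0, 0, 0, 0.4, 0, 0, 0.0008, 0, 0, 0, 0.4, 0, 0, 0.0008, 0, 0, 0, 0.4]'

```text
time_s: 19.95
eef_pos: [0.502, -0.0875, 0.269]
eef_rot: [0.0, 1.0, -0.0, 0.0]
wrist_force: [0.1, -1.2, 0.6]
opening: 0.754
grasp_force: 66.5
```

The force is trending up just as it did at green's first contact, and the height is within 1–2 mm of the calculated seat. Releasing gently and retreating.

Call:
carry_out --steps '[0, 0, 0, 0, 0, 0, 0.74, 0, 0, 0, 0, 0, 0, 0.76, 0, 0, 0, 0, 0, 0, 0.8, 0, 0, 0, 0, 0, 0, 0.9, 0, 0, 0, 0, 0, 0, 1, 0, 0, 0, 0, 0, 0, 1, 0, 0, 0, 0, 0, 0, 1, 0, 0, 0, 0, 0, 0, 1, 0, 0, -0.005, 0, 0, 0, 1, 0, 0, -0.015, 0, 0, 0, 1, 0, 0, -0.03, 0, 0, 0, 1, 0, 0, -0.05, 0, 0, 0, 1, 0, 0, -0.07, 0, 0, 0, 1, 0, 0, -0.085, 0, 0, 0, 1, 0, 0, -0.09, 0, 0, 0, 1, 0, 0, -0.09, 0, 0, 0, 1]'

```text
time_s: 21.55
eef_pos: [0.5022, -0.0874, 0.36]
eef_rot: [0.0, 1.0, -0.0, 0.001]
wrist_force: [1.2, -0.3, -0.9]
opening: 1.003
grasp_force: 0.0
```

Call:
carry_out --steps '[-0.01, -0.01, 0, 0, 0, 0, 1, -0.02, -0.03, 0, 0, 0, 0, 1, -0.04, -0.055, 0, 0, 0, 0, 1, -0.06, -0.08, 0, 0, 0, 0, 1, -0.08, -0.11, 0, 0, 0, 0, 1, -0.09, -0.135, 0, 0, 0, 0, 1, -0.1, -0.15, 0, 0, 0, 0, 1, -0.1, -0.15, 0, 0, 0, 0, 1, -0.1, -0.15, 0, 0, 0, 0, 1]'

```text
time_s: 22.45
eef_pos: [0.4013, 0.063, 0.3582]
eef_rot: [0.0, 1.0, 0.0, -0.0]
wrist_force: [0.5, 1.3, 0.2]
opening: 1.002
grasp_force: 0.0
```

```bash
python3 - <<'E'
from h import *
o=ctrl.get_obs(); print(o["eef_pos"],o["wrist_force"],o["time_s"])
C=cam("wrist",o); im=ctrl.camera("wrist"); 
for zz in (.237,.1825,.128): q=proj(C,ring(.5015,-.088,zz,.034)); print(q.min(0).round(1),q.max(0).round(1))
s=ctrl.camera("scene"); t=ctrl.camera("top")
cv2.imwrite("pics/f.png",np.vstack([np.hstack([cv2.resize(im,(400,300)),cv2.resize(s[200:410,220:500],(400,300))]),np.hstack([cv2.resize(t[160:400,150:470],(400,300)),cv2.resize(im[40:340,240:640],(400,300))])])[:,:,::-1])
E
```

```text
[0.40127121 0.06301034 0.35816702] [0.47022009 1.26679496 0.20279371] 22.45
[541.7  20.1] [659.9 156.2]
[492.4  41.9] [590.1 149.7]
[460.4  56.9] [542.5 145.7]
```

View pics/f.png

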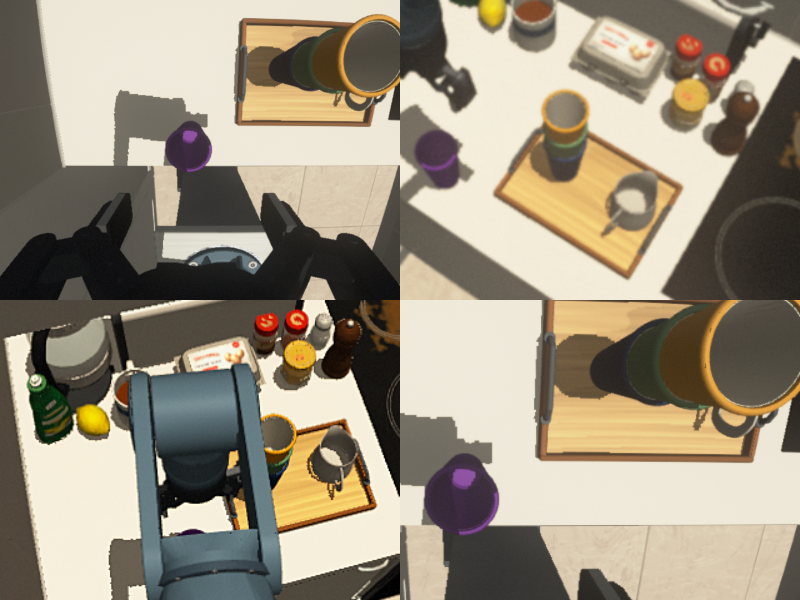

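The final views show a straight, upright stack of blue, green and yellow on the tray. Its yellow rim (left edge at column 542, bottom near row 155) matches the prediction, and the jug and purple beaker haven't moved. Handing in.

```bash
python3 -c "
from bench import ctrl
print(ctrl.hand_in())"
```

```text
the job is handed in; nothing more can be done
None
```

The green beaker, then the yellow, now rest in the blue one on the tray as a straight, upright stack, and I handed the job in at about 22.6 s of the 58 s allowed; no verdict came back.

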